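# Do up the open draw latch on the repair kit case

### The job

One of the two draw latches on top of the purple repair kit case has been left open. Hook its claw over the keeper, pull it back gently until you feel it take hold behind the lip, then swing the lever down over centre until it lies shut with the claw held under tension. Do not force the claw against the keeper or the case, do not lean hard on the lever, and leave the things lying around where they are.

Things in the scene. Friction and masses are not known exactly. Their poses are not given: they have to be found in the camera images.
- case: Purple hard case with aluminium edges, packed and immovable, standing on its hinge edge, handle and two latches on its flat top (the deck). 150 mm thick (x), 340 long (y), 200 high. Origin: underside, below the seam; deep shell x -100..0, lid shell x 0..50. Black handle (96 long, 15 high) folded on the deck at x -50, y -48..48. Latches at y +105 and -105.
- latch: The OPEN draw latch, plain steel, fixed to the case at one of the two places and turned like it. Its frame (the latch frame): origin on the deck, 200 mm above the table, over the seam; x along the draw from latch to keeper, y along the hinge axes, z up. Both pivots are stiff: lever and claw stay where they are left, also with the claw let go.
- latch_shut: The other latch, the same make, already done up and immovable: 30 mm wide, 18 high, from x -86 to 29 in its own frame, which lies like the latch frame. Leave it.
- pivot (a point): Lever's hinge axis, at x -34, z 11 mm in the latch frame. At angle t (joint lever) the lever, a strip 20 wide and 3 thick, runs from here 56 mm along (x, z) = (-cos t, sin t); its outer face (the upper one when shut) lies 5 mm off the axis towards (sin t, cos t). The claw's hinge pin on the lever is 14 mm from here along (-cos(t-0.436), sin(t-0.436)).
- lever_tip (a point): Outer face of the lever near its free end: 52 mm from the pivot along the lever, 5 mm off it. With the claw caught, swinging the lever takes up to about 10 N. Never more than 40 N.
- claw_grip (a point): Middle of the claw's grip: the hook's two upturned cheeks, 30 mm over their outer faces, 24 long, 9 high, pinched from above across y; the claw can turn between the fingers. 48 mm along the claw from its hinge pin, 15.5 mm above that line. x axis: along the claw to its tip; z: its upper side. Moving it against the stiff pivots takes 3 to 10 N, most with the lever far over; a catch shows as a rise above that.
- claw_tip (a point): Inner lower edge of the claw's downturned lip (12.5 mm deep, 3 thick, 30 wide), which catches the keeper. 57.8 mm along the claw from its hinge pin, 1.3 mm below that line. The lip's lowest corner is 1 to 2 mm lower, its outer side 3.5 mm farther on. Carry it over the keeper more than 14 mm above the deck; hooked, it sits 2 to 10 mm above the deck.
- keeper_mark (a point): Nominal far face of the keeper's lip, where the claw catches: latch frame x 19.1, z 4 mm. Lip: steel, 24 wide, 3 thick, 11 high, leaning 15 deg away from the latch, so that a claw drawn against it is pulled down. The keeper is screwed through slotted holes: the real lip stands up to 6 mm nearer or farther in x, which is NOT reported (this mark does not move): find it by feel.
- lever (a joint): Lever angle, rad: 0 shut (along the deck, pointing to -x), 1.57 upright, 1.9 to 2.2 at the start (leaning towards the keeper), stop at 2.75. If swung with more than about 1 mm of slack behind the keeper, the stiff claw lifts with it and comes off. The pull peaks near 1.3 to 0.9; dead centre is near 0.5; below 0.4 the claw's springs snap it shut.
- claw (a joint): Angle of the claw on the lever, rad: 0 when shut, grows as the claw swings up. Elevation of the claw's line over the deck = joint claw - joint lever: 0.15 to 0.7 at the start, about -0.35 when hooked with the lever up. While held, the claw must not bear on the keeper with more than 12 N nor on the deck with more than 30 N.
- hook (a joint): Stretch of the claw's springs, m: 0 relaxed (may read down to -0.001), grows as the caught claw is drawn, 0.5 to 13 mm when shut under tension; 10 N preload plus 4 N per mm.
- helmet: Black football helmet with a red face cage, 226 mm wide, 213 high, on the table. Leave it alone.
- driver: Screwdriver, 220 mm, black handle, lying on the table by the case's foot, along its x axis. Leave it alone.
- spanner: Open-ended spanner, 170 mm, steel, lying by the case's foot on the keeper side. Leave it alone.
- tape: Roll of grey tape, 104 mm across, 24 high, lying by the case. Leave it alone.
- tub: Small clear screw tub with white cap, 56 mm across, 60 high, by the case. Leave it alone.
- carton: White carton, 110 x 150 x 70 mm. Leave it alone.
- chincup: White chin cup, 72 mm across, 30 high. Leave it alone.

How it is judged:
By the outcome, as a careful person would: the job done as asked, in the order asked, and still so for the second after the job is handed in, with the robot touching nothing.
It also fails if it takes over 59 s, if anything falls off the work surface, if the arm or the gripper's body presses on something with over 40 N, if the wrist force passes 120 N, or if a joint passes its speed limit or range.

### The arm

A 7-joint arm with a two-finger parallel gripper is mounted at the origin on the work surface. World frame = base frame: x ahead of the robot, y to its left, z up, the work surface at z = 0. Lengths are in m, angles in rad, forces in N, time in s.
With the tool pointing down it reaches from about 0.4 to 0.9 m from the base axis. Payload 5.5 kg.
Tool frame: the origin (TCP) lies midway between the tips of the shut fingers; the grasp point (between the pads) lies ctrl.tcp_to_grasp behind it (ctrl.tcp_to_grasp is the distance from the TCP to the grasp point, in m); y points along the fingers, z is the direction in which the jaws open and shut, and the axes are right-handed (so a half turn about y gives the same grasp; the last joint's range is limited). The gripper opens to 85 mm and grips with 20 to 120 N. Pads are 22 mm wide; open, the fingers measure 114 mm over their backs; the gripper's body (76 mm by 85 mm) begins 54 mm behind the grasp point. The pads swing forward as they close: fully open they stand 13 mm farther back than shut.
Start: joints at [-1.006, 0.501, -0.427, 1.55, 0.221, 1.138, -0.21], TCP at [0.193, 0.621, 0.231] pointing down, gripper open.
Joint ranges: [-2.88, 2.88], [-0.31, 2.03], [-1.54, 1.56], [0.2, 2.42], [-1.41, 4.55], [0.19, 2.02], [-2.57, 2.57]. Speed limits (rad/s): [2.57, 2.57, 3.14, 3.14, 3.14, 3.14, 3.14].

### API

Orientations are given as a 3x3 rotation matrix whose columns are the frame's x, y, z axes.
In Python, from rig import sensors, imaging, ctrl, recognise gives the robot as it stands. The module is installed in compiled form; this text tells all that it offers.
- The arm moves only by the shell command python3 -m crank 'ROWS' [OPENING] [FORCE]. ROWS is JSON, a list of rows, each a list of 2 entries, a list of its own where there are three numbers: the shift along the tool's x, y, z scaled (see below), then the turn, a rotation vector about the tool's x, y, z scaled (see below). In form: [[[x, y, z], [wx, wy, wz]], ...]. A call has 1 to 12 rows; each row is the pose to reach, as a shift and turn from the pose commanded when the call began, along the tool's axes at that moment, turning the shorter way round; what a row does not reach only later rows make up. The controller multiplies each number of a shift by 0.5 m and each number of a turn by 180 degrees. A row lasts 1/10 s, in which the tool goes at most 50 mm and 8.59 degrees, less where a joint would pass 70% of its speed; a pose out of reach is approached as far as the arm can. A call with a number of a shift or a turn outside -1 to 1 is refused whole. A call with a gripper value outside its range is refused whole. OPENING is the gripper's target within -1 to 1 (fully open at 1, half-way at 0, shut at -1), set as the call begins (- or left out, the last holds). The fingers move at their own pace and stop on an object; FORCE is the grip in N (left out, the last holds). Time passes only in rows, so rows that repeat a pose let the fingers close. It gives the time, the measured TCP pose, the force and the opening at its end, in the units of the state.
- sensors.observe(): the state, without advancing time (a new reading comes with each control period).
- imaging.capture(name): name is "scene" or "top"; returns the picture (384x512x3 uint8, blue, green, red); there is no depth.
- imaging.get_calibration(name): a dict with "fov_y" (degrees; the focal length in pixels is half the picture's height over the tangent of half this angle, whatever the lens; pixels are square), "cx", "cy" (the principal point, pixels), "view" (4x4, takes a point from world to camera coordinates). Camera axes: x right, y down, z forward; pixel columns grow to the right and rows downward; lengths in m; the calibration is good to about 2 mm. A picture is of the moment at which its call begins. get_calibration takes no time and is no camera call.
- ctrl.hand_in(): hands the job in, once; it reports no verdict.
Trained networks look in the newest picture that a camera, given by its name, has taken for a name from the list of things; names that differ only in an ending like _2 or _b are one class to them, and where a whole thing is asked for, a point or a joint stands for the part that bears it (a point fixed in the world has none). Each returns a list of dicts, best first, with "score" (0 to 1); they miss things now and then, are a little off and sometimes report something else, mostly with a low value. They report only what shows in the picture. A call takes as long as a camera call.
- recognise(camera, label): "centre" ([column, row] as shares, 0 to 1, of the picture: columns of its width, rows of its height, amid what is visible of it).
The state is a dict: "time_s": time; "qpos": joint angles; "joint_velocities": joint speeds; "effort": joint torques, N m; "tcp_pos": TCP position; "tool_rot": TCP orientation; "wrist_force": force on the tool from outside, world axes, zero at the start; "wrist_torque": the same for the moment, N m; "grip_width": finger opening in m.
Only numpy, scipy, OpenCV 4.12 (cv2) and the standard library are available. Lean on these libraries where they do the work, as an engineer would, in place of code of your own. Each camera call takes 0.05 s, during which the arm holds its last target. There are 200 camera calls.

## Working session

There is one attempt and no reset: what is moved stays moved. The work goes in short steps, Python scripts to look and compute and a shell command to move; the robot and the scene stay as the last step left them, time stands still between calls to the robot, and variables do not carry over. Pictures are saved under pics/ and viewed, about 8 in all and at most 12, crops included, and the job is handed in when it is done.

```bash
mkdir -p pics; ls
python3 - <<'E'
from rig import sensors, imaging, ctrl, recognise
import cv2,numpy as np
s=sensors.observe()
for k,v in s.items(): print(k,np.round(v,4).tolist())
print(ctrl.tcp_to_grasp)
for c in("scene","top"):
    im=imaging.capture(c); cv2.imwrite(f"pics/{c}0.png",im)
    K=imaging.get_calibration(c); print(c,K["fov_y"],K["cx"],K["cy"],np.round(K["view"],4).tolist())
    for l in("case","latch","latch_shut","claw_grip","lever_tip","claw_tip","helmet","tape","tub","carton"):
        r=recognise(c,l); print(l,[(np.round(np.array(d["centre"])*[512,384],1).tolist(),round(d["score"],2)) for d in r[:3]])
E
```

```text
pics
time_s 0.0
qpos [-1.0058, 0.5018, -0.4268, 1.5514, 0.2208, 1.1383, -0.2103]
joint_velocities [-0.0019, 0.0022, 0.0005, -0.0006, 0.0007, -0.0004, -0.0007]
effort [-0.0008, -56.9508, -5.8164, -28.0937, 0.0108, 0.0119, 0.0]
tcp_pos [0.193, 0.62, 0.2303]
tool_rot [[0.9548, -0.0007, 0.2972], [-0.2972, -0.0018, 0.9548], [-0.0001, -1.0, -0.0019]]
wrist_force [-0.1237, -0.0841, -0.0093]
wrist_torque [-0.0565, -0.0138, -0.0011]
grip_width 0.0854
0.0187
scene 43.138996701532584 248.50053259611593 200.39224499592692 [[0.7506, 0.6605, -0.015, -0.4098], [0.5078, -0.5913, -0.6264, -0.1737], [-0.4227, 0.4626, -0.7793, 2.0013], [0.0, 0.0, 0.0, 1.0]]
case [([231.2, 213.2], 0.58)]
latch [([200.8, 209.3], 0.76)]
latch_shut [([254.0, 186.3], 0.85)]
claw_grip [([202.9, 202.9], 0.59)]
lever_tip []
claw_tip []
helmet [([126.2, 308.3], 0.79), ([203.1, 203.3], 0.66), ([222.2, 270.4], 0.52)]
tape [([170.1, 223.1], 0.43)]
tub [([224.8, 270.3], 0.79), ([203.7, 205.9], 0.49)]
carton [([335.2, 155.6], 0.95)]
top 52.24463874553665 255.26316338110317 191.37234394833902 [[0.002, -1.0, -0.0046, 0.0162], [-0.974, -0.0009, -0.2267, 0.5586], [0.2267, 0.0049, -0.9739, 1.2521], [0.0, 0.0, 0.0, 1.0]]
case [([279.6, 207.1], 0.6), ([314.2, 200.7], 0.33)]
latch [([314.8, 198.8], 0.72)]
latch_shut [([244.6, 188.3], 0.88), ([266.6, 248.9], 0.51)]
claw_grip [([297.9, 266.2], 0.39)]
lever_tip [([314.7, 198.4], 0.57)]
claw_tip [([319.8, 192.0], 0.6)]
helmet [([421.8, 205.5], 0.66)]
tape [([295.9, 247.1], 0.71)]
tub [([313.9, 176.4], 0.5)]
carton [([120.3, 183.0], 0.67)]
```

View pics/scene0.png

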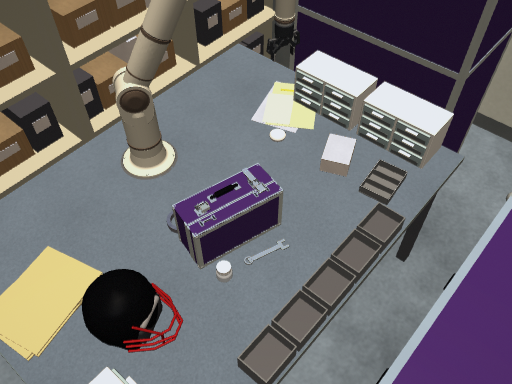

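View pics/top0.png

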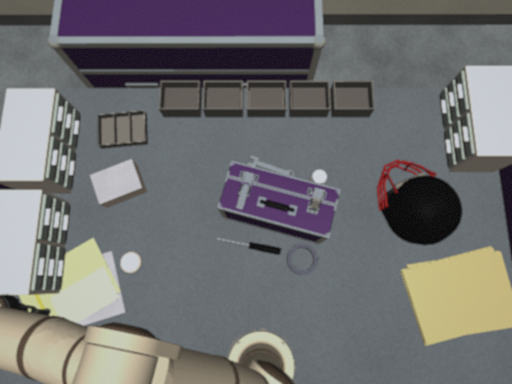

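Run:
```python
import cv2,numpy as np
a=cv2.imread("pics/top0.png")[155:245,210:350]; b=cv2.imread("pics/scene0.png")[155:270,165:295]
cv2.imwrite("pics/ct.png",cv2.resize(a,None,fx=5.5,fy=5.5,interpolation=cv2.INTER_CUBIC))
cv2.imwrite("pics/cs.png",cv2.resize(b,None,fx=5,fy=5,interpolation=cv2.INTER_CUBIC))
```

```text
(no output)
```

View pics/ct.png

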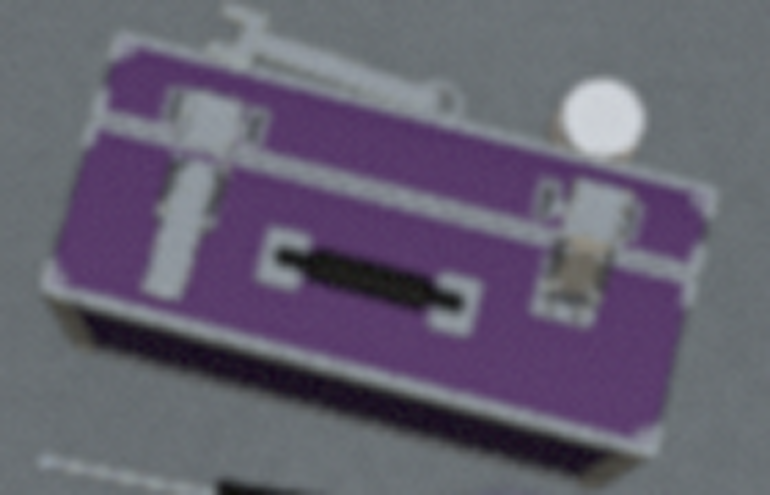

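View pics/cs.png

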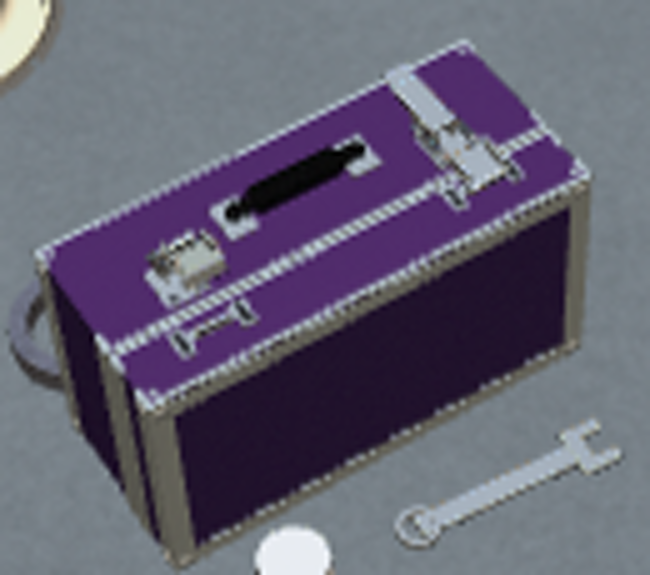

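```bash
cat > h.py <<'E'
from rig import sensors, imaging, ctrl, recognise
import cv2,numpy as np,json
from scipy.optimize import least_squares
def proj(c,P):
    K=imaging.get_calibration(c);f=192/np.tan(np.radians(K["fov_y"]/2));V=np.array(K["view"])
    q=np.atleast_2d(P)@V[:3,:3].T+V[:3,3]; return q[:,:2]/q[:,2:]*f+[K["cx"],K["cy"]]
def case2w(p,P):
    c,s=np.cos(p[2]),np.sin(p[2]); return np.atleast_2d(P)@np.array([[c,-s,0],[s,c,0],[0,0,1]]).T+[p[0],p[1],0]
def latch2w(p,P): return case2w(p,np.atleast_2d(P)+[0,-.105,.2])
PV=np.array([-.034,0,.011])
def pin(t): a=t-.436; return PV+.014*np.array([-np.cos(a),0,np.sin(a)])
def claw(t,e,u,v,y=0): # u along, v above
    return pin(t)+np.array([u*np.cos(e)-v*np.sin(e),y,u*np.sin(e)+v*np.cos(e)])
def lev(t,u,v=.005,y=0): return PV+u*np.array([-np.cos(t),0,np.sin(t)])+v*np.array([np.sin(t),0,np.cos(t)])+[0,y,0]
E
cat > fit.py <<'E'
from h import *
C=np.array([[.05,.17,.2],[.05,-.17,.2],[-.1,-.17,.2],[-.1,.17,.2]])
T=np.array([[120,38],[715,195],[655,450],[42,285]])/5.5+[210,155]
S=np.array([[463,43],[592,180],[150,405],[40,255]])/5+[165,155]
r=least_squares(lambda p:np.r_[(proj("top",case2w(p,C))-T).ravel(),(proj("scene",case2w(p,C))-S).ravel()],[.6,0,-.2])
p=r.x;print(p,np.round(r.fun,1)); json.dump(p.tolist(),open("case.json","w"))
print("latch origin",latch2w(p,[0,0,0]))
for t in(1.9,2.05,2.2):
  for e in(.15,.4,.7):
    print(t,e,[np.round(proj(c,latch2w(p,[claw(t,e,.048,.0155),claw(t,e,.0578,-.0013),lev(t,.052)])),1).tolist() for c in("top","scene")])
E
python3 fit.py
```

```text
[ 0.52971794 -0.04140293  0.28553373] [-16.3  28.5 -17.1 -30.4   9.8 -30.5  11.1  31.5  12.4   5.  -57.3  52.1
 -11.4  -9.2  58.2 -50.2]
latch origin [[ 0.55929325 -0.14215163  0.2       ]]
1.9 0.15 [[[308.7, 173.8], [306.8, 171.4], [311.6, 179.9]], [[223.0, 214.1], [226.8, 218.4], [216.5, 209.6]]]
1.9 0.4 [[[309.9, 175.1], [307.8, 171.2], [311.6, 179.9]], [[220.8, 211.3], [225.5, 215.3], [216.5, 209.6]]]
1.9 0.7 [[[311.6, 177.9], [309.4, 172.5], [311.6, 179.9]], [[217.3, 208.2], [222.8, 211.4], [216.5, 209.6]]]
2.05 0.15 [[[308.5, 173.1], [306.6, 170.7], [310.7, 178.0]], [[223.7, 214.3], [227.4, 218.6], [218.5, 211.1]]]
2.05 0.4 [[[309.7, 174.4], [307.5, 170.5], [310.7, 178.0]], [[221.4, 211.5], [226.2, 215.5], [218.5, 211.1]]]
2.05 0.7 [[[311.4, 177.2], [309.1, 171.9], [310.7, 178.0]], [[217.9, 208.4], [223.4, 211.6], [218.5, 211.1]]]
2.2 0.15 [[[308.3, 172.5], [306.3, 170.1], [309.8, 176.4]], [[224.3, 214.6], [228.0, 218.8], [220.4, 212.7]]]
2.2 0.4 [[[309.5, 173.7], [307.3, 169.9], [309.8, 176.4]], [[222.1, 211.8], [226.8, 215.8], [220.4, 212.7]]]
2.2 0.7 [[[311.2, 176.5], [308.9, 171.2], [309.8, 176.4]], [[218.5, 208.7], [224.0, 211.9], [220.4, 212.7]]]
```

```bash
sed -i 's/^S=.*/S=np.array([[592,180],[150,405],[40,255],[463,43]])\/5+[165,155]/' fit.py; python3 fit.py
```

```text
[ 0.53104998 -0.06124819 -0.26777418] [-0.4 -1.5 -0.  -1.4 -0.4  0.4 -0.3  0.  -0.5 -1.  -0.9  0.9 -1.4 -0.6
  0.2 -0.8]
latch origin [[ 0.50326849 -0.16250622  0.2       ]]
1.9 0.15 [[[318.2, 192.6], [318.4, 189.8], [317.0, 199.0]], [[204.4, 209.8], [206.7, 215.3], [200.5, 202.9]]]
1.9 0.4 [[[318.2, 194.0], [318.8, 189.9], [317.0, 199.0]], [[202.9, 206.2], [205.8, 211.8], [200.5, 202.9]]]
1.9 0.7 [[[317.8, 197.1], [318.9, 191.5], [317.0, 199.0]], [[200.8, 201.9], [204.0, 207.0], [200.5, 202.9]]]
2.05 0.15 [[[318.4, 191.9], [318.6, 189.1], [317.4, 197.0]], [[204.7, 210.2], [207.1, 215.7], [201.7, 205.1]]]
2.05 0.4 [[[318.4, 193.3], [319.0, 189.2], [317.4, 197.0]], [[203.3, 206.7], [206.1, 212.3], [201.7, 205.1]]]
2.05 0.7 [[[318.0, 196.4], [319.1, 190.8], [317.4, 197.0]], [[201.2, 202.3], [204.3, 207.5], [201.7, 205.1]]]
2.2 0.15 [[[318.5, 191.2], [318.7, 188.5], [317.6, 195.3]], [[205.0, 210.7], [207.4, 216.2], [202.8, 207.4]]]
2.2 0.4 [[[318.5, 192.7], [319.2, 188.5], [317.6, 195.3]], [[203.6, 207.2], [206.5, 212.7], [202.8, 207.4]]]
2.2 0.7 [[[318.1, 195.7], [319.3, 190.1], [317.6, 195.3]], [[201.5, 202.8], [204.6, 208.0], [202.8, 207.4]]]
```

```bash
cat > ov.py <<'E'
from h import *
import sys
p=json.load(open("case.json"))
def panel(c,im,org,sz,k,t,e):
    x,y=org;a=cv2.resize(im[y:y+sz[1],x:x+sz[0]],None,fx=k,fy=k,interpolation=cv2.INTER_CUBIC)
    def pl(P,col):
        q=(proj(c,latch2w(p,P))-[x,y]+.5)*k
        cv2.polylines(a,[np.int32(np.round(q))],True,col,1,cv2.LINE_AA)
    if t is not None:
        for v in(.005,.002): pl([lev(t,0,v,-.01),lev(t,.056,v,-.01),lev(t,.056,v,.01),lev(t,0,v,.01)],(0,0,255))
        for s in(-.015,.015): pl([claw(t,e,.036,.011,s),claw(t,e,.060,.011,s),claw(t,e,.060,.020,s),claw(t,e,.036,.020,s)],(0,255,0))
        pl([claw(t,e,.0608,-.002,-.015),claw(t,e,.0608,-.002,.015),claw(t,e,.0608,.011,.015),claw(t,e,.0608,.011,-.015)],(255,255,0))
        pl([claw(t,e,0,0,-.01),claw(t,e,0,0,.01)],(255,0,255))
    return a
E
python3 - <<'E'
from ov import *
T=cv2.imread("pics/top0.png");S=cv2.imread("pics/scene0.png")
g=[(None,0),(2.05,.2),(2.05,.45),(2.05,.7)]
cv2.imwrite("pics/ov1.png",np.vstack([np.hstack([panel("top",T,(304,180),(26,28),7.6,*q) for q in g]),np.hstack([panel("scene",S,(188,193),(26,28),7.6,*q) for q in g])]))
E
```

```text
(no output)
```

View pics/ov1.png

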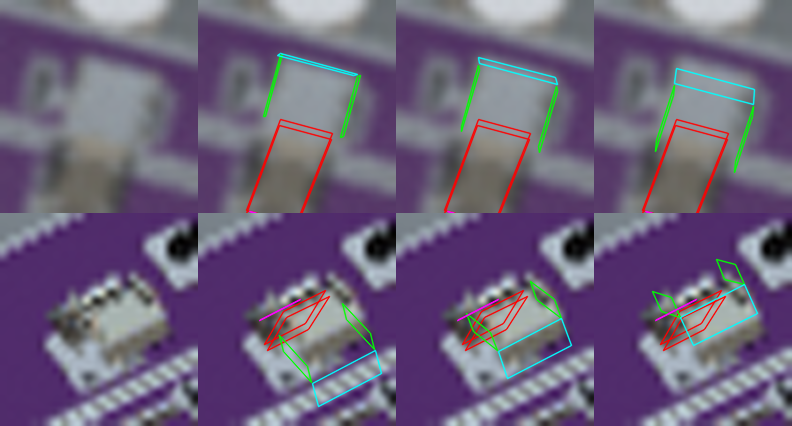

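```bash
cat >> h.py <<'E'
from scipy.spatial.transform import Rotation as Ro
p=json.load(open("case.json"))
L=np.column_stack([latch2w(p,v)[0]-latch2w(p,[0,0,0])[0] for v in np.eye(3)])
O=latch2w(p,[0,0,0])[0]
RT=np.column_stack([L[:,0],-L[:,2],L[:,1]])
def to(x,y,z): # TCP target in latch frame (m) -> scaled shift, turn
    s=sensors.observe();R=np.array(s["tool_rot"])
    d=R.T@(O+L@np.array([x,y,z])-s["tcp_pos"])/.5
    print("shift",np.round(d,4).tolist(),"turn",np.round(Ro.from_matrix(R.T@RT).as_rotvec()/np.pi,4).tolist())
def state():
    s=sensors.observe()
    print("t",round(s["time_s"],2),"tcp latch mm",np.round(L.T@(s["tcp_pos"]-O)*1e3,1),"F latch",np.round(L.T@s["wrist_force"],1),"w",round(s["grip_width"]*1e3,1))
def solve(gx,gz): # grip mm in latch -> t,e, tip
    f=lambda q:(claw(q[0],q[1],.048,.0155)[[0,2]]*1e3-[gx,gz])
    r=least_squares(f,[2.1,0]);t,e=r.x;return t,e,claw(t,e,.0578,-.0013)[[0,2]]*1e3,r.cost
E
python3 - <<'E'
from h import *
state(); to(.0,0,.12)
R=np.array(sensors.observe()["tool_rot"]);print("via",np.round(R.T@(np.array([.45,.25,.36])-sensors.observe()["tcp_pos"])/.5,3))
for t,e in((2.03,.5),(2.2,.3),(2.5,0),(2.6,-.12),(2.6,-.3),(2.0,-.35)): print(t,e,claw(t,e,.048,.0155)*1e3,claw(t,e,.0578,-.0013)*1e3)
E
```

```text
t 1.1 tcp latch mm [-506.3  673.2   31.3] F latch [-0.7 -0.1 -0.3] w 85.3
shift [1.0577, -0.1775, -1.3112] turn [-0.0, -0.0108, -0.0]
via [ 0.711 -0.257 -0.555]
2.03 0.5 [ 1.0176894   0.         61.61118686] [17.67234755  0.         51.5661701 ]
2.2 0.3 [ 9.96364345  0.         53.73220367] [24.29068052  0.         40.57864867]
2.5 0 [20.62830244  0.         38.83148842] [30.42830244  0.         22.03148842]
2.6 -0.12 [23.33663689  0.         32.25050417] [31.05499644  0.         14.39813946]
2.6 -0.3 [24.26299784  0.         23.23090193] [28.66055596  0.          4.28515089]
2.0 -0.35 [16.30965839  0.         23.10085896] [19.75482781  0.          3.95899887]
```

```bash
python3 -m crank '[[[0,-0.26,0],[0,0,0]],[[0,-0.26,0],[0,0,0]],[[0.711,-0.26,-0.555],[0,-0.011,0]],[[0.711,-0.26,-0.555],[0,-0.011,0]],[[0.711,-0.26,-0.555],[0,-0.011,0]],[[0.711,-0.26,-0.555],[0,-0.011,0]],[[0.711,-0.26,-0.555],[0,-0.011,0]],[[0.711,-0.26,-0.555],[0,-0.011,0]],[[0.711,-0.26,-0.555],[0,-0.011,0]],[[0.711,-0.26,-0.555],[0,-0.011,0]],[[0.711,-0.26,-0.555],[0,-0.011,0]],[[0.711,-0.26,-0.555],[0,-0.011,0]]]' 1 30; python3 -c "
from h import *
state();to(.001,0,.12)"
```

```text
time_s: 2.3
tcp_pos: [0.4548, 0.2425, 0.3618]
tool_rot: [[0.961, 0.003, 0.276], [-0.276, -0.003, 0.961], [0.003, -1.0, -0.002]]
wrist_force: [0.3, 0.2, 0.0]
grip_width: 0.0847
t 2.3 tcp latch mm [-153.9  377.7  161.8] F latch [0.2 0.3 0. ] w 84.7
shift [0.3181, 0.0862, -0.7516] turn [0.0006, -0.0037, 0.0011]
```

```bash
python3 -m crank '[[[0.318,0.06,-0.75],[0,-0.004,0]],[[0.318,0.06,-0.75],[0,-0.004,0]],[[0.318,0.06,-0.75],[0,-0.004,0]],[[0.318,0.06,-0.75],[0,-0.004,0]],[[0.318,0.06,-0.75],[0,-0.004,0]],[[0.318,0.06,-0.75],[0,-0.004,0]],[[0.318,0.06,-0.75],[0,-0.004,0]],[[0.318,0.06,-0.75],[0,-0.004,0]],[[0.318,0.06,-0.75],[0,-0.004,0]],[[0.318,0.06,-0.75],[0,-0.004,0]],[[0.318,0.06,-0.75],[0,-0.004,0]],[[0.318,0.06,-0.75],[0,-0.004,0]]]'; python3 -c "
from h import *
state();to(.001,0,.052)"
```

```text
time_s: 3.5
tcp_pos: [0.5048, -0.1513, 0.3314]
tool_rot: [[0.969, 0.0, 0.249], [-0.249, 0.001, 0.969], [-0.0, -1.0, 0.001]]
wrist_force: [-0.7, 0.1, -0.8]
grip_width: 0.0856
t 3.5 tcp latch mm [ -1.5  11.2 131.4] F latch [-0.7 -0.1 -0.8] w 85.6
shift [0.0046, 0.1588, -0.0226] turn [-0.0003, 0.0053, -0.0]
```

```bash
python3 -m crank '[[[0,0.04,0],[0,0,0]],[[0,0.04,0],[0,0,0]],[[0,0.04,0],[0,0,0]],[[0,0.04,0],[0,0,0]]]'; python3 -c "
from h import *
state();to(.001,0,.051)"
```

```text
time_s: 3.9
tcp_pos: [0.5049, -0.153, 0.3121]
tool_rot: [[0.968, 0.001, 0.251], [-0.251, -0.0, 0.968], [0.001, -1.0, 0.0]]
wrist_force: [0.2, -0.8, 0.1]
grip_width: 0.0856
t 3.9 tcp latch mm [ -0.9   9.6 112.1] F latch [ 0.4 -0.7  0.1] w 85.6
shift [0.0034, 0.1223, -0.0192] turn [-0.0001, 0.0045, 0.0003]
```

```bash
python3 -m crank '[[[0.004,0,-0.0195],[0,0.0045,0]],[[0.004,0.04,-0.0195],[0,0.0045,0]],[[0.004,0.07,-0.0195],[0,0.0045,0]],[[0.004,0.09,-0.0195],[0,0.0045,0]],[[0.004,0.11,-0.0195],[0,0.0045,0]],[[0.004,0.122,-0.0195],[0,0.0045,0]],[[0.004,0.122,-0.0195],[0,0.0045,0]],[[0.004,0.122,-0.0195],[0,0.0045,0]]]'
python3 - <<'E'
from h import *
state()
from ov import *
o=[]
for c,org in(("top",(300,172)),("scene",(184,183))):
    im=imaging.capture(c)
    o+=[panel(c,im,org,(36,42),10,None,0)]
cv2.imwrite("pics/g1.png",np.hstack(o)); state()
E
```

```text
time_s: 4.7
tcp_pos: [0.5043, -0.1637, 0.2506]
tool_rot: [[0.964, 0.001, 0.266], [-0.266, -0.0, 0.964], [0.001, -1.0, -0.0]]
wrist_force: [0.1, -0.0, -0.4]
grip_width: 0.0853
t 4.7 tcp latch mm [ 1.3 -0.9 50.6] F latch [ 0.1  0.  -0.4] w 85.3
t 4.8 tcp latch mm [ 1.4 -0.9 50.9] F latch [ 0.5 -0.1  0.3] w 85.4
```

View pics/g1.png

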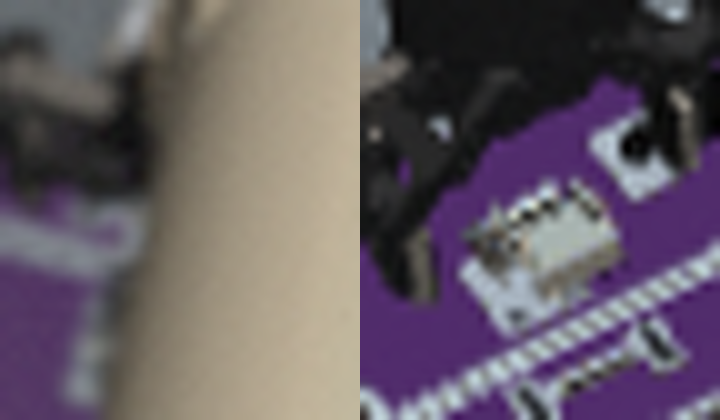

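```bash
python3 -m crank '[[[0,0,0],[0,0,0]],[[0,0,0],[0,0,0]],[[0,0,0],[0,0,0]],[[0,0,0],[0,0,0]],[[0,0,0],[0,0,0]],[[0,0,0],[0,0,0]],[[0,0,0],[0,0,0]],[[0,0,0],[0,0,0]]]' -1 30
python3 - <<'E'
from h import *
state()
print(proj("scene",latch2w(p,[[.0014,.043,.064],[.0014,-.043,.064]])))
from ov import *
im=imaging.capture("scene"); org=(184,183)
o=[panel("scene",im,org,(36,42),10,None,0),panel("scene",im,org,(36,42),10,2.03,.5)]
cv2.imwrite("pics/g2.png",np.hstack(o))
E
```

```text
time_s: 5.6
tcp_pos: [0.5046, -0.1629, 0.2506]
tool_rot: [[0.964, 0.001, 0.265], [-0.265, 0.001, 0.964], [0.001, -1.0, 0.001]]
wrist_force: [2.1, 4.3, 2.6]
grip_width: 0.0293
t 5.6 tcp latch mm [ 1.4  0.  50.6] F latch [0.9 4.7 2.6] w 29.3
[[214.46948474 198.73477703]
 [190.429088   210.90149617]]
```

View pics/g2.png

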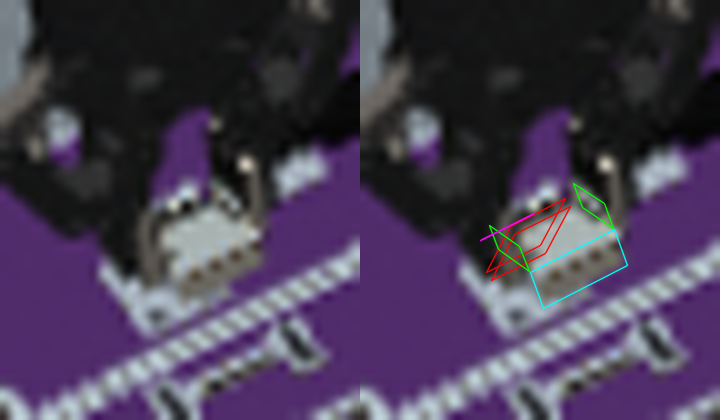

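```bash
python3 -m crank '[[[0.008,0.009,0],[0,0,0]],[[0.017,0.018,0],[0,0,0]],[[0.024,0.028,0],[0,0,0]],[[0.031,0.038,0],[0,0,0]],[[0.038,0.048,0],[0,0,0]],[[0.038,0.048,0],[0,0,0]]]'
python3 - <<'E'
from h import *
state()
s=sensors.observe();g=L.T@(s["tcp_pos"]-O)*1e3;print(solve(g[0]-.5,g[2]+12))
E
```

```text
time_s: 6.25
tcp_pos: [0.5219, -0.1673, 0.2254]
tool_rot: [[0.964, -0.002, 0.265], [-0.265, 0.002, 0.964], [-0.003, -1.0, 0.001]]
wrist_force: [0.5, 5.6, 1.7]
grip_width: 0.0292
t 6.25 tcp latch mm [19.2  0.3 25.4] F latch [-1.1  5.6  1.7] w 29.2
(np.float64(2.2928339980947743), np.float64(-0.05239721727423103), array([27.60273248, 20.10578202]), np.float64(3.155443620884047e-29))
```

```bash
python3 -m crank '[[[0.006,0.002,0.001],[0,0,0]],[[0.012,0.006,0.002],[0,0,0]],[[0.012,0.012,0.002],[0,0,0]],[[0.012,0.012,0.002],[0,0,0]]]'
cat > m.py <<'E'
from h import *
state()
s=sensors.observe();g=L.T@(s["tcp_pos"]-O)*1e3;r=solve(g[0]-.5,g[2]+12);print("t %.2f e %.2f tip"%r[:2],r[2].round(1),"cost",round(r[3],3))
E
python3 m.py
```

```text
time_s: 6.65
tcp_pos: [0.5272, -0.1686, 0.2194]
tool_rot: [[0.964, -0.003, 0.265], [-0.265, 0.001, 0.964], [-0.003, -1.0, 0.0]]
wrist_force: [-1.5, 5.1, 1.6]
grip_width: 0.0289
t 6.65 tcp latch mm [24.7  0.5 19.4] F latch [-2.8  4.5  1.6] w 28.9
t 2.67 e -0.13 tip [31.8 13.5] cost 0.0
```

```bash
python3 -m crank '[[[0.001,0.004,0.001],[0,0,0]],[[0.001,0.008,0.001],[0,0,0]],[[0.001,0.012,0.001],[0,0,0]],[[0.001,0.012,0.001],[0,0,0]]]';python3 m.py;  python3 - <<'E'
from h import *
from ov import *
im=imaging.capture("scene"); org=(184,183)
cv2.imwrite("pics/g3.png",np.hstack([panel("scene",im,org,(40,48),10,None,0),panel("scene",im,org,(40,48),10,2.63,-.25)]))
E
```

```text
time_s: 7.05
tcp_pos: [0.5286, -0.1689, 0.2142]
tool_rot: [[0.964, -0.001, 0.266], [-0.266, 0.0, 0.964], [-0.001, -1.0, -0.0]]
wrist_force: [-1.0, 4.9, 3.8]
grip_width: 0.029
t 7.05 tcp latch mm [26.1  0.5 14.2] F latch [-2.3  4.5  3.8] w 29.0
t 2.75 e -0.22 tip [31.6  7.7] cost 0.0
```

View pics/g3.png

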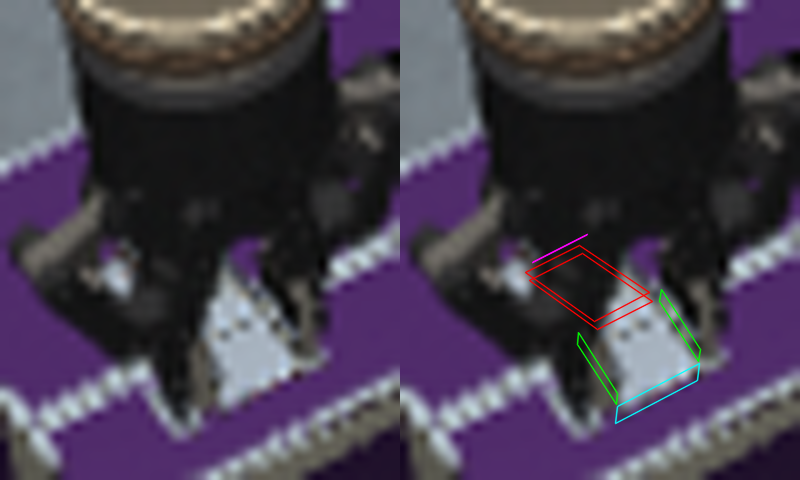

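```bash
python3 -m crank '[[[0,0.004,0.001],[0,0,0]],[[-0.004,0.004,0.002],[0,0,0]],[[-0.004,0.004,0.002],[0,0,0]]]'|grep force;python3 m.py; for i in 1 2; do :; done; python3 -m crank '[[[-0.002,0,0],[0,0,0]],[[-0.004,0,0],[0,0,0]],[[-0.004,0,0],[0,0,0]]]'|grep force;python3 m.py
```

```text
wrist_force: [4.0, 0.1, 2.2]
t 7.4 tcp latch mm [26.2  0.7 13. ] F latch [3.8 1.1 2.2] w 29.0
t 2.74 e -0.24 tip [31.2  6.4] cost 0.0
wrist_force: [7.9, -1.4, 1.0]
t 7.7 tcp latch mm [26.   0.7 13.6] F latch [8.  0.8 1. ] w 29.0
t 2.72 e -0.23 tip [31.2  7. ] cost 0.0
```

```bash
python3 -m crank '[[[-0.001,0,0],[0,0,0]],[[-0.001,0,0],[0,0,0]],[[-0.001,0,0],[0,0,0]]]'|grep force;python3 m.py
```

```text
wrist_force: [9.1, -3.0, 0.5]
t 8.0 tcp latch mm [25.8  0.7 13.7] F latch [ 9.5 -0.5  0.5] w 29.0
t 2.71 e -0.23 tip [31.   7.1] cost 0.0
```

```bash
python3 -m crank '[[[-0.001,0,0],[0,0,0]],[[-0.001,0,0],[0,0,0]],[[-0.001,0,0],[0,0,0]]]'|grep force;python3 m.py
```

```text
wrist_force: [9.1, -1.9, 2.1]
t 8.3 tcp latch mm [25.6  0.7 13.9] F latch [9.3 0.6 2.1] w 29.3
t 2.69 e -0.23 tip [30.8  7.3] cost 0.0
```

```bash
python3 -m crank '[[[-0.001,0,0],[0,0,0]],[[-0.002,0,0],[0,0,0]],[[-0.002,0,0],[0,0,0]]]'|grep force;python3 m.py
```

```text
wrist_force: [9.2, -1.9, 3.1]
t 8.6 tcp latch mm [25.1  0.7 14.3] F latch [9.4 0.6 3.1] w 29.1
t 2.64 e -0.23 tip [30.2  7.6] cost 0.0
```

```bash
python3 -m crank '[[[-0.002,0.002,0],[0,0,0]],[[-0.004,0.004,0],[0,0,0]],[[-0.004,0.004,0],[0,0,0]]]'|grep force;python3 m.py; python3 -m crank '[[[-0.001,0.001,0],[0,0,0]],[[-0.003,0.001,0],[0,0,0]],[[-0.003,0.001,0],[0,0,0]]]'|grep force;python3 m.py
```

```text
wrist_force: [11.4, -2.4, 6.6]
t 8.9 tcp latch mm [24.7  0.7 13.5] F latch [11.6  0.7  6.6] w 29.1
t 2.60 e -0.26 tip [29.4  6.7] cost 0.0
wrist_force: [10.2, -2.9, 8.1]
t 9.2 tcp latch mm [23.5  0.7 13.3] F latch [10.6 -0.1  8.1] w 29.0
t 2.50 e -0.27 tip [28.   6.5] cost 0.0
```

```bash
for k in a b; do python3 -m crank '[[[-0.002,0,0],[0,0,0]],[[-0.003,0,0],[0,0,0]],[[-0.003,0,0],[0,0,0]]]'|grep -c force;python3 m.py; done
```

```text
1
t 9.5 tcp latch mm [20.5  0.7 12.5] F latch [7.5 1.4 6. ] w 29.6
t 2.26 e -0.31 tip [24.2  5.5] cost 0.0
1
t 9.8 tcp latch mm [18.1  0.8 12.2] F latch [ 6.9 -0.4  7.2] w 29.0
t 2.09 e -0.33 tip [21.5  5.1] cost 0.0
```

```bash
python3 -m crank '[[[-0.002,0,0],[0,0,0]],[[-0.002,0,0],[0,0,0]]]'|grep -c force;python3 m.py; python3 -m crank '[[[-0.002,0,0],[0,0,0]],[[-0.002,0,0],[0,0,0]]]'|grep -c force;python3 m.py
```

```text
1
t 10.0 tcp latch mm [17.7  0.7 12.3] F latch [ 8.9 -0.4  6.7] w 29.1
t 2.06 e -0.33 tip [21.1  5.3] cost 0.0
1
t 10.2 tcp latch mm [17.6  0.7 12.5] F latch [9.4 1.  5.5] w 29.3
t 2.05 e -0.32 tip [21.1  5.5] cost 0.0
```

```bash
python3 -m crank '[[[-0.002,0,0],[0,0,0]],[[-0.002,0,0],[0,0,0]],[[-0.002,0,0],[0,0,0]]]'|grep -c force;python3 m.py
```

```text
1
t 10.5 tcp latch mm [17.5  0.7 12.6] F latch [13.7  0.   3.7] w 29.1
t 2.05 e -0.32 tip [21.   5.6] cost 0.0
```

```bash
python3 -m crank '[[[0.004,0,0],[0,0,0]],[[0.008,0,0],[0,0,0]],[[0.008,0,0],[0,0,0]]]'|grep -c force;python3 m.py; python3 -m crank '[[[0,0,0],[0,0,0]],[[0,0,0],[0,0,0]],[[0,0,0],[0,0,0]],[[0,0,0],[0,0,0]]]' 0.3 | grep -c force;python3 m.py
```

```text
1
t 10.8 tcp latch mm [17.7  0.8 11.5] F latch [4.8 1.4 7. ] w 28.9
t 2.06 e -0.34 tip [20.8  4.4] cost 0.0
1
t 11.2 tcp latch mm [14.3  1.3  9.2] F latch [ 0.2 -0.5  0.3] w 55.6
t 1.83 e -0.38 tip [16.6  1.9] cost 0.0
```

Released; the arm relaxed without forces. Raise, then close above.

```bash
python3 -m crank '[[[0.004,-0.04,0],[0,0,0]],[[0.004,-0.1,0],[0,0,0]],[[0.004,-0.16,0],[0,0,0]],[[0.004,-0.16,0],[0,0,0]]]'|grep -c force; python3 -m crank '[[[0,0,0],[0,0,0]],[[0,0,0],[0,0,0]],[[0,0,0],[0,0,0]],[[0,0,0],[0,0,0]],[[0,0,0],[0,0,0]],[[0,0,0],[0,0,0]],[[0,0,0],[0,0,0]]]' -1 | grep -c force
python3 - <<'E'
from h import *
from ov import *
state();to(.014,0,.045)
im=imaging.capture("scene"); org=(184,183)
cv2.imwrite("pics/g4.png",np.hstack([panel("scene",im,org,(40,48),10,None,0),panel("scene",im,org,(40,48),10,2.05,-.34)]))
E
```

```text
1
1
t 12.3 tcp latch mm [16.9  1.6 89.6] F latch [-0.5 -0.8 -0.5] w 0.2
shift [-0.0058, 0.0892, -0.0032] turn [-0.0, -0.0003, -0.0001]
```

View pics/g4.png

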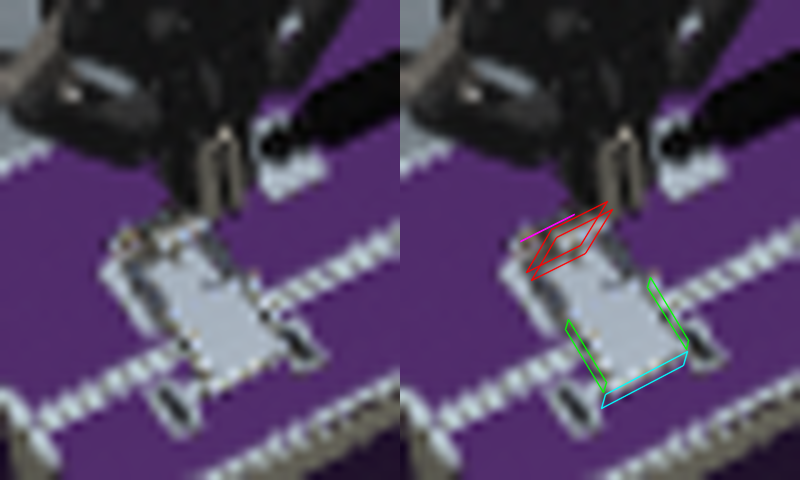

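```bash
python3 -m crank '[[[-0.006,0.03,-0.003],[0,0,0]],[[-0.006,0.06,-0.003],[0,0,0]],[[-0.006,0.089,-0.003],[0,0,0]],[[-0.006,0.089,-0.003],[0,0,0]]]'|grep -c force
python3 - <<'E'
from h import *
state()
for t in np.arange(2.0,-.11,-.1): q=lev(t,.05)*1e3; print(round(t,1),(q[[0,2]]+[11,0]).round(1), "scaled rel to (14,45):",((q[0]-3)/500).round(3),((45-q[2])/500).round(3))
E
```

```text
1
t 12.75 tcp latch mm [12.5  0.2 43.4] F latch [-0.2 -0.   0.1] w 0.0
2.0 [ 2.4 54.4] scaled rel to (14,45): -0.023 -0.019
1.9 [-2.1 56.7] scaled rel to (14,45): -0.032 -0.023
1.8 [-6.8 58.6] scaled rel to (14,45): -0.042 -0.027
1.7 [-11.6  59.9] scaled rel to (14,45): -0.051 -0.03
1.6 [-16.5  60.8] scaled rel to (14,45): -0.061 -0.032
1.5 [-21.5  61.2] scaled rel to (14,45): -0.071 -0.032
1.4 [-26.6  61.1] scaled rel to (14,45): -0.081 -0.032
1.3 [-31.6  60.5] scaled rel to (14,45): -0.091 -0.031
1.2 [-36.5  59.4] scaled rel to (14,45): -0.101 -0.029
1.1 [-41.2  57.8] scaled rel to (14,45): -0.11 -0.026
1.0 [-45.8  55.8] scaled rel to (14,45): -0.12 -0.022
0.9 [-50.2  53.3] scaled rel to (14,45): -0.128 -0.017
0.8 [-54.2  50.4] scaled rel to (14,45): -0.136 -0.011
0.7 [-58.  47.] scaled rel to (14,45): -0.144 -0.004
0.6 [-61.4  43.4] scaled rel to (14,45): -0.151 0.003
0.5 [-64.5  39.4] scaled rel to (14,45): -0.157 0.011
0.4 [-67.1  35.1] scaled rel to (14,45): -0.162 0.02
0.3 [-69.3  30.6] scaled rel to (14,45): -0.167 0.029
0.2 [-71.   25.8] scaled rel to (14,45): -0.17 0.038
0.1 [-72.3  21. ] scaled rel to (14,45): -0.173 0.048
-0.0 [-73.  16.] scaled rel to (14,45): -0.174 0.058
-0.1 [-73.2  11. ] scaled rel to (14,45): -0.174 0.068
```

```bash
python3 -m crank '[[[-0.01,-0.01,0],[0,0,0]],[[-0.02,-0.016,0],[0,0,0]],[[-0.026,-0.018,0],[0,0,0]],[[-0.032,-0.02,0],[0,0,0]],[[-0.032,-0.02,0],[0,0,0]]]'|grep -c force; python3 -c "from h import *;state()"; python3 -m crank '[[[-0.006,-0.002,0],[0,0,0]],[[-0.012,-0.004,0],[0,0,0]],[[-0.018,-0.005,0],[0,0,0]],[[-0.018,-0.005,0],[0,0,0]]]'|grep -c force; python3 -c "from h import *;state()"
```

```text
1
t 13.25 tcp latch mm [-0.1  0.1 57.6] F latch [5.4 0.6 0.8] w -0.3
1
t 13.65 tcp latch mm [-8.2  0.1 60.6] F latch [6.1 0.3 1.7] w 0.0
```

```bash
python3 -m crank '[[[-0.01,0,0],[0,0,0]],[[-0.02,0,0],[0,0,0]],[[-0.03,0,0],[0,0,0]],[[-0.03,0,0],[0,0,0]]]'|grep -c force; python3 -c "from h import *;state()"; python3 -m crank '[[[-0.008,0,0],[0,0,0]],[[-0.014,0.001,0],[0,0,0]],[[-0.014,0.001,0],[0,0,0]]]'|grep -c force; python3 -c "from h import *;state()"
```

```text
1
t 14.05 tcp latch mm [-22.    0.1  61.8] F latch [ 6.8 -0.1  4.9] w 0.1
1
t 14.35 tcp latch mm [-29.3   0.1  61. ] F latch [ 6.5 -0.3  6. ] w 0.1
```

```bash
python3 -m crank '[[[-0.01,0.001,0],[0,0,0]],[[-0.02,0.004,0],[0,0,0]],[[-0.028,0.008,0],[0,0,0]],[[-0.034,0.012,0],[0,0,0]],[[-0.034,0.012,0],[0,0,0]]]'|grep -c force
python3 - <<'E'
from h import *
from ov import *
state()
im=imaging.capture("scene"); org=(184,183)
cv2.imwrite("pics/g5.png",panel("scene",im,org,(40,48),10,None,0))
E
```

```text
1
t 14.85 tcp latch mm [-47.9   0.1  54.1] F latch [ 3.9 -0.9  4.6] w -0.0
```

View pics/g5.png

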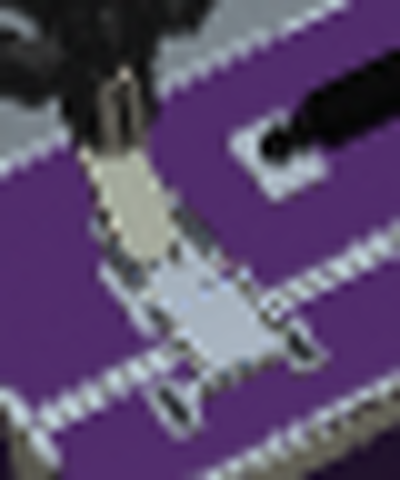

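```bash
python3 -m crank '[[[-0.008,0.004,0],[0,0,0]],[[-0.016,0.010,0],[0,0,0]],[[-0.023,0.018,0],[0,0,0]],[[-0.028,0.024,0],[0,0,0]],[[-0.028,0.024,0],[0,0,0]]]'|grep -c force; python3 -c "from h import *;state()"; python3 -m crank '[[[-0.004,0.008,0],[0,0,0]],[[-0.008,0.016,0],[0,0,0]],[[-0.011,0.024,0],[0,0,0]],[[-0.011,0.024,0],[0,0,0]]]'|grep -c force; python3 -c "from h import *;state()"
```

```text
1
t 15.4 tcp latch mm [-65.2   0.1  38.9] F latch [ 1.  -0.1  1.3] w 0.0
1
t 15.8 tcp latch mm [-70.8   0.2  26.1] F latch [0.5 0.2 0.1] w 0.2
```

```bash
python3 -m crank '[[[-0.002,0.008,0],[0,0,0]],[[-0.004,0.016,0],[0,0,0]],[[-0.005,0.02,0],[0,0,0]],[[-0.005,0.023,0],[0,0,0]],[[-0.005,0.023,0],[0,0,0]]]'|grep -c force; python3 -c "from h import *;state()"
```

```text
1
t 16.3 tcp latch mm [-72.3   0.2  15.9] F latch [-1.6 -0.7  2.4] w -0.1
```

```bash
python3 -m crank '[[[0,0.004,0],[0,0,0]],[[0,0.004,0],[0,0,0]]]'|grep -c force; python3 -c "from h import *;state()"; python3 -m crank '[[[0,-0.06,0],[0,0,0]],[[0,-0.14,0],[0,0,0]],[[-0.1,-0.22,0],[0,0,0]],[[-0.2,-0.22,0],[0,0,0]],[[-0.3,-0.22,0],[0,0,0]],[[-0.3,-0.22,0],[0,0,0]],[[-0.3,-0.22,0],[0,0,0]]]'|grep -c force
python3 - <<'E'
from h import *
from ov import *
state()
im=imaging.capture("scene");cv2.imwrite("pics/e0.png",im)
a=panel("scene",im,(180,170),(80,58),5,None,0);b=panel("scene",im,(180,170),(80,58),5,0.,0.)
t=panel("top",imaging.capture("top"),(220,160),(116,58),5,None,0)
cv2.imwrite("pics/e1.png",np.vstack([np.hstack([a,b]),cv2.copyMakeBorder(t,0,0,0,800-580,cv2.BORDER_CONSTANT)]))
E
```

```text
1
t 16.5 tcp latch mm [-72.2   0.2  15.5] F latch [-7.6 -0.2 17.5] w -0.1
1
t 17.2 tcp latch mm [-222.9    0.4  124.2] F latch [ 1.   0.6 -0.1] w -0.3
```

View pics/e1.png

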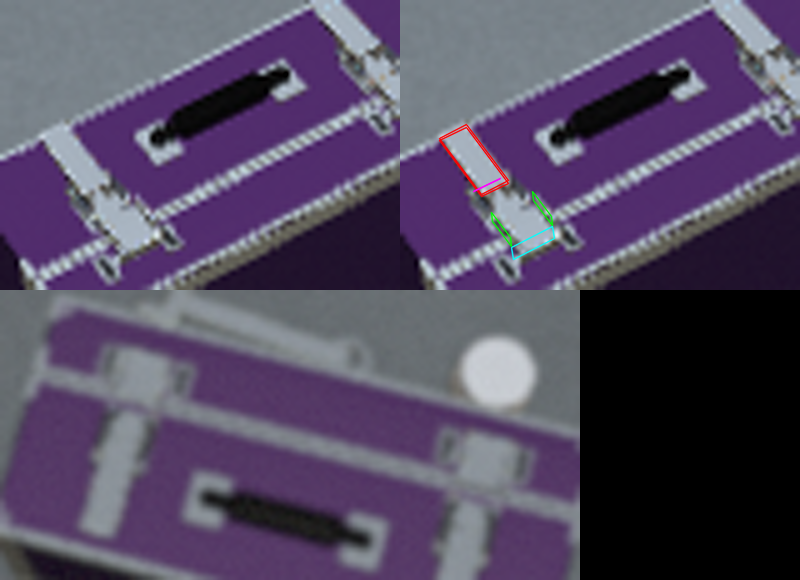

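Run:
```python
from h import *
from ov import *
import ov
im=cv2.imread("pics/e0.png");o=[panel("scene",im,(190,198),(28,32),9,None,0),panel("scene",im,(190,198),(28,32),9,0.,0.)]
c0=ov.claw
ov.claw=lambda t,e,u,v,y=0:c0(t,e,u+(.009 if u>.01 else 0),v,y)
o.append(panel("scene",im,(190,198),(28,32),9,0.,0.))
cv2.imwrite("pics/e2.png",np.hstack(o)); state()
```

```text
t 17.3 tcp latch mm [-220.9    0.3  124.2] F latch [-0.3 -0.6  0.1] w 0.1
```

View pics/e2.png

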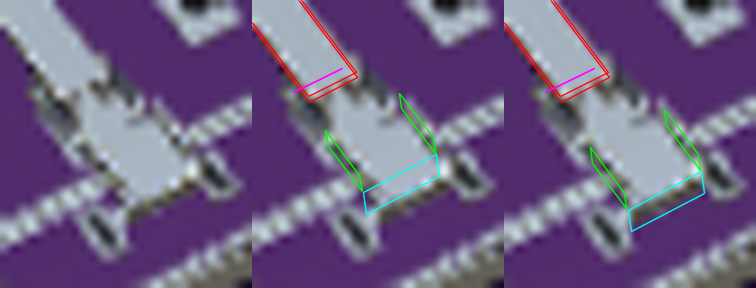

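```bash
python3 -c "
from rig import ctrl
print(ctrl.hand_in())"
```

```text
the job is handed in; nothing more can be done
None
```

The open latch is shut with its claw hooked behind the keeper, and the job was handed in at about 17 s with the arm clear of the case. The hand-in gave no verdict.

- **Hooking:** I gripped the claw by its cheeks, carried it over the keeper and lowered it. Drawn back, it stopped moving at about x 21 mm. The pull rose from about 7 to 13.7 N there, which is roughly 7 N on the keeper. I eased the pull to about 5 N before letting go.
- **Closing the lever:** I swung it over with the closed fingers at no more than about 9 N. A last push to check it pressed at up to about 19 N for a moment, under the 40 N limit, and the lever face read 15.5–15.9 mm above the deck (16 when shut).
- **Last picture:** The lever lies flat. The claw's front edge is about 8–9 mm beyond where a relaxed claw would be, so the springs are stretched, within the 0.5–13 mm given. That figure is judged by eye from an overlay on the picture, because the stretch cannot be read directly.
- **Other things:** The other latch, the spanner and the tub look unmoved in the final crops. I did not look at the helmet, driver, tape, carton or chin cup again, but the arm felt no contact away from the latch.

No check failed. The pull while drawing the claw back with the lever far over was 9–11.6 N, slightly above the 3–10 N given. The claw kept moving, so I took it as pivot friction.

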